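# Level the key organiser with its coin cup

## Task

Level the white organiser with its own coin cup, which doubles as the adjusting key: pick up the grey cup, set it squarely on the round sprung rubber pad on the organiser's base and push the pad fully down. Then, pressing all the while so that the pad turns with the cup, twist clockwise (seen from above) until the bubble sits centred between the two black lines of the vial. Finish still holding the upright cup and still pressing the pad fully down, with the bubble centred; do not touch the organiser itself at the end, and leave the bowl, sunglasses case, dog and whistle where they are.

Things in the scene. Friction and masses are not known exactly. Their poses are not given: they have to be found in the camera images.
- cup: Grey plastic coin cup, open on top: plain cylinder 48 mm in diameter, 72 mm tall, wall 3 mm, about 80 g, upright on four small rubber feet on a 32 mm circle (they drive the pad by friction). Origin: centre of its underside at foot level, z up. Grip it across the outside 25 to 65 mm above its underside; its yaw does not matter.
- organiser: White organiser, fixed. Base plate 130 (x) by 290 mm (y), top 22 mm up; origin: centre of its underside; yaw up to 0.35 rad either way. From y = 7 to 137 mm stands the case, with a grey tilt-out bin in its front (-x) and a vial on top, 126 mm high in all. At x = 0, y = -90 mm is a round housing 68 mm wide, 38 mm high, under the sprung pad.
- adjuster: Black rubber pad, 60 mm across, 6 mm thick, small pointer tab on the rim. Origin: on its axis 52 mm above the console = centre of the free pad's top (does not sink with it); z up. It sinks 8 mm and turns about z, stiffly (0.05 N m): press about 8 N or more or the cup slips. 1 rad clockwise from above moves the bubble 28 mm to the organiser's -y (the pad's end).
- plunger (a joint): How far the pad is pressed down, in m: 0 free, 0.008 on the stop. The spring pushes back with 3 N at first and about 9 N at full travel.
- bubble (a joint): Bubble position along the vial, m: 0 = centred between the lines, positive towards the organiser's +y. Starts at +0.012 to +0.038; 0.028 m per rad of pad turn (0.43 to 1.36 rad clockwise needed). It can run past centre to about -0.017 (turn back then) and stays where the pad is left.
- bubble_mid (a point): Top of the bubble: a white lozenge 22 mm long, 14 mm wide, in the vial.
- vial_mid (a point): Middle of the top of the vial: a olive green tube 112 mm long and 20 mm in diameter, lying along the organiser's y on top of the case, about 124 mm above the console, with two black lines 18 mm either side of the middle. The case and vial lean by up to 0.04 rad with the adjustment.
- bowl: Hammered steel key bowl, 132 mm across, 42 mm high, with two keys in it; origin at the centre of its underside. Leave alone.
- glasses_case: Black sunglasses case, 62 x 160 x 44 mm; origin at the centre of its underside. Leave alone.
- dog: White ceramic dog figurine about 60 x 26 x 60 mm; origin at the console under its middle. Leave alone.
- whistle: Yellow plastic whistle, 46 x 22 x 18 mm; origin under its round part. Leave alone.
Mind the look-alikes: they are no part of the job. There is more than one size of the cup; the job needs the smallest.

How it is judged:
By the outcome, as a careful person would: the job done as asked, in the order asked, and still so for the second after the job is handed in, while the arm keeps its last pose, push and grip.
It also fails if it takes over 54 s, if anything falls off the work surface, if the arm or the gripper's body presses on something with over 40 N, if the wrist force passes 120 N, or if a joint passes its speed limit or range.

## Robot

A 6-joint arm with a two-finger parallel gripper is mounted at the origin on the work surface. World frame = base frame: x ahead of the robot, y to its left, z up, the work surface at z = 0. Lengths are in m, angles in rad, forces in N, time in s.
With the tool pointing down it reaches from about 0.275 to 0.725 m from the base axis. Payload 5.6 kg.
Tool frame: the origin (TCP) lies on the centre line of the jaws, within the pads' length; the fingertips stand 19 mm ahead of it and the grasp point (between the pads) is the TCP; z points along the fingers, y is the line along which they close (so a half turn about z gives the same grasp; the last joint's range is limited). The gripper opens to 85 mm and grips with 20 to 120 N. Pads are 22 mm wide; open, the fingers measure 114 mm over their backs; the gripper's body (76 mm by 85 mm) begins 54 mm behind the grasp point. The pads swing forward as they close: fully open they stand 13 mm farther back than shut.
Start: joints at [-0.847, 0.255, 0.108, 0, -1.424, -0.285], TCP at [0.234, -0.498, 0.25] pointing down, gripper open.
Joint ranges: [-2.95, 2.95], [-1.21, 1.97], [-1.09, 1.5], [-2.87, 1.71], [-2.94, -0.07], [-3.05, 3.05]. Speed limits (rad/s): [2.57, 2.57, 3.14, 3.14, 3.14, 3.14].

## Interface

Orientations are given as a rotation vector (axis times angle).
In Python, from rig import * gives the robot as it stands.
- The arm moves only by the tool send_rows, never from a script. Its argument "increments" is a list of rows, each a list of 7 numbers: the shift along the world's x, y, z in m, then the turn, a rotation vector about the world's x, y, z in degrees, then the closure, from -1 (fully open) to 1 (shut). A call has 1 to 5 rows; each row shifts and turns the commanded pose from where the row before left it; what a row does not reach is not made up. A row lasts 1/8 s, in which the tool goes at most 62.5 mm and 10.7 degrees, less where a joint would pass 70% of its speed; a pose out of reach is approached as far as the arm can. A call is refused whole if a number of a shift passes 0.0625 or a number of a turn 10.7, either way. A call with a gripper value outside its range is refused whole. The fingers move at their own pace and stop on an object; "force" is the grip in N (left out, the last holds). Time passes only in rows, so rows that do not move let the fingers close. It gives the time, the measured TCP pose, the force, the opening and the grip force at its end, in the units of the state.
- sense(): the state, without advancing time (a new reading comes with each control period).
- camera(name): name is "scene" or "top"; returns a dict with "image" (420x560x3 uint8, blue, green, red), "camera_matrix" (3x3 intrinsics, pixels), "position" and "attitude" of the camera in the world. Camera axes: x right, y down, z forward; pixel columns grow to the right and rows downward; lengths in m; the calibration is good to about 2 mm. A picture is of the moment at which its call begins. There is no depth.
- sign_off(): hands the job in; it is judged then, once.
The state is a dict: "time": time; "joints": joint angles; "qd": joint speeds; "effort": joint torques, N m; "tcp_pos": TCP position; "ee_rot": TCP orientation; "force": force on the tool from outside, world axes, zero at the start; "moment": the same for the moment, N m; "grip_width": opening from 0.0 (shut) to 1.0 (fully open); "finger_force": force on a finger pad.
Only numpy, scipy, OpenCV 4.12 (cv2) and the standard library are available. Lean on these libraries where they do the work, as an engineer would, in place of code of your own. Each camera call takes 0.05 s, during which the arm holds its last target. There are 200 camera calls.

## Working session

There is one attempt and no reset: what is moved stays moved. The work goes in short steps, Python scripts to look and compute and a tool call to move; the robot and the scene stay as the last step left them, time stands still between calls to the robot, and variables do not carry over. Pictures are saved under pics/ and viewed, at most 10 in all, crops included, and the job is handed in when it is done.

Besides the shell and the picture viewer there is one more tool, called as name(argument=value, ...), one argument or row to a line, values as JSON. send_rows: Moves the arm, as the interface text tells. Its arguments: {"type":"object","properties":{"increments":{"type":"array"},"force":{"type":"number"}},"required":["increments"]}

```bash
mkdir -p pics
cat > h.py <<'E'
from rig import *
import numpy as np, cv2
from scipy.spatial.transform import Rotation as R
def cam(n,f=None):
    c=camera(n)
    if f: cv2.imwrite('pics/'+f,c['image'])
    return c
def mat(c):
    a=np.array(c['attitude'],float)
    return a if a.shape==(3,3) else (R.from_rotvec(a).as_matrix() if a.size==3 else R.from_quat(a).as_matrix())
def ray(c,u,v,z):
    d=mat(c)@np.linalg.inv(np.array(c['camera_matrix']))@[u,v,1]
    p=np.array(c['position']); return p+d*(z-p[2])/d[2]
def proj(c,P):
    q=np.array(c['camera_matrix'])@mat(c).T@(np.array(P)-c['position']); return q[:2]/q[2]
E
python3 - <<'E'
from h import *
for n in('top','scene'):
    c=cam(n,n+'1.png'); print(n,c['camera_matrix'],c['position'],c['attitude'])
print(sense())
E
```

```text
top [[410.10766087   0.         280.398825  ]
 [  0.         410.10766087 203.89776859]
 [  0.           0.           1.        ]] [ 0.42523389 -0.09790324  1.03955262] [-2.05161954  2.15623906 -0.24762206]
scene [[545.39878288   0.         284.47960564]
 [  0.         545.39878288 209.43609969]
 [  0.           0.           1.        ]] [1.25680581 0.00569359 1.04454258] [-1.73521923 -2.06860614  0.64039419]
{'time': 0.1, 'joints': array([-8.47384065e-01,  2.55687599e-01,  1.07130244e-01, -3.81626387e-04,
       -1.42389023e+00, -2.84624677e-01]), 'qd': array([-3.58016199e-04, -1.63763918e-03,  3.58420774e-03,  2.98150967e-03,
        3.29669533e-07, -7.20564103e-04]), 'effort': array([-5.75084254e-03, -3.87602484e+01,  2.38470376e+01,  5.37816927e+00,
       -3.85785432e-03, -1.15771985e-05]), 'tcp_pos': array([ 0.2335435 , -0.49750768,  0.24949104]), 'ee_rot': array([ 6.83541941e-01, -3.06584974e+00, -2.55721838e-03]), 'force': array([ 0.07676627, -0.84329076, -0.07818303]), 'moment': array([-0.01198831, -0.00563329,  0.01358256]), 'finger_force': 0.0, 'grip_width': 0.9984448776563033}
```

View pics/top1.png

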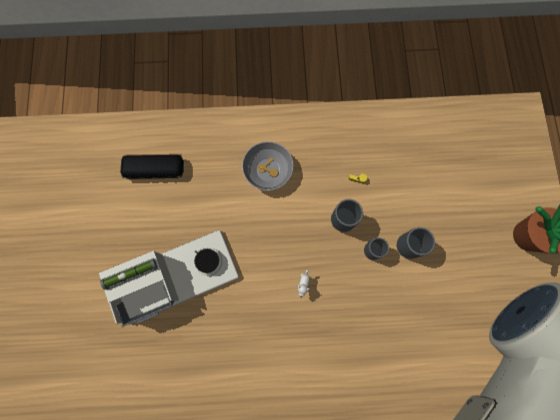

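View pics/scene1.png

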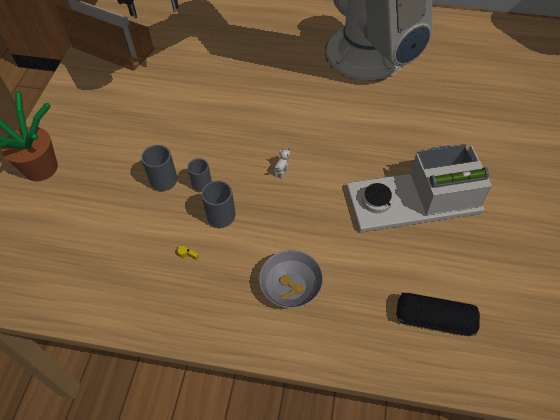

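The top view shows the small cup at about (377,249), with two larger cups at (348,215) and (418,243). The pad is at (207,261) and the bubble at about (122,277). The scene view shows the small cup at (200,175) and the pad at (378,195). I'll enlarge both areas next.

Run:
```python
from h import *
a=cv2.imread('pics/top1.png')
x=cv2.resize(a[195:275,325:445],None,fx=6,fy=6,interpolation=cv2.INTER_CUBIC)[:,:]
y=cv2.resize(a[225:330,95:245],None,fx=5,fy=5,interpolation=cv2.INTER_CUBIC)
cv2.imwrite('pics/a.png',x); cv2.imwrite('pics/b.png',y)
```

```text
(no output)
```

View pics/a.png

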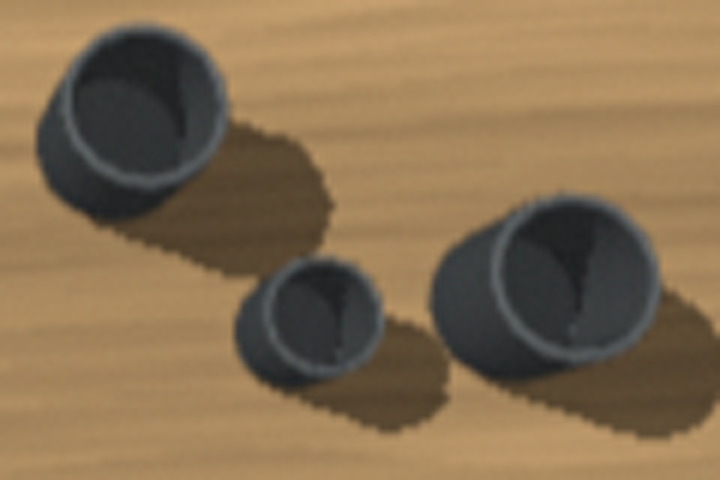

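View pics/b.png

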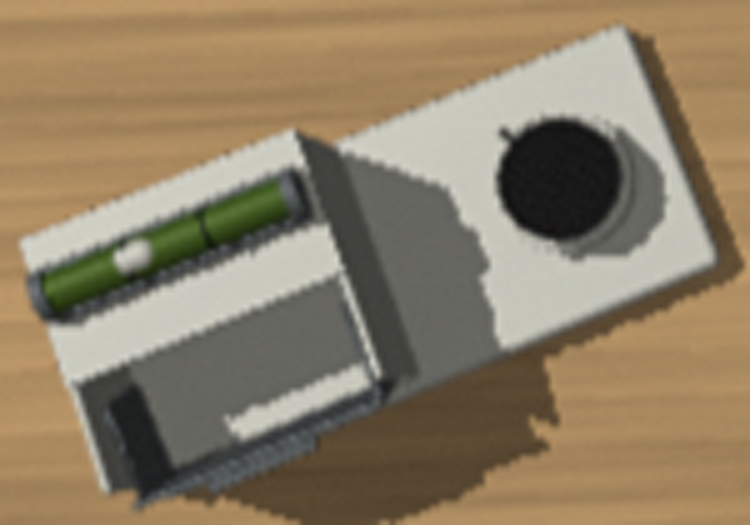

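Run:
```python
from h import *
c=camera('top'); s=camera('scene')
f=lambda x,y,k,o:((x+.5)/k-.5+o[0],(y+.5)/k-.5+o[1])
A=lambda x,y:f(x,y,6,(325,195)); B=lambda x,y:f(x,y,5,(95,225))
cup=ray(c,*A(324,316),.072)
b1=ray(c,*A(147,106),.1);b2=ray(c,*A(577,278),.1)
pad=ray(c,*B(558,180),.052)
v1=ray(c,*B(50,293),.124);v2=ray(c,*B(282,200),.124)
bub=ray(c,*B(133,255),.124);ln=ray(c,*B(206,229),.124)
for n,p in dict(cup=cup,b1=b1,b2=b2,pad=pad,v1=v1,v2=v2,bub=bub,ln=ln).items(): print(n,p.round(4))
for n,p in(('b1',b1),('b2',b2)):
  d=p-cup; print(n,np.hypot(*d[:2]),np.degrees(np.arctan2(d[1],d[0])))
d=v1-v2; print('orgY dir',np.degrees(np.arctan2(d[1],d[0])))
d/=np.linalg.norm(d); print('bub', (bub-ln)@d-.018, 'mid', (v1+v2)/2, 'bub wrt mid',(bub-(v1+v2)/2)@d)
print('scene proj cup,pad',proj(s,cup),proj(s,pad))
```

```text
cup [ 0.5318 -0.3374  0.072 ]
b1 [ 0.6139 -0.27    0.1   ]
b2 [ 0.5384 -0.4291  0.1   ]
pad [0.5226 0.0733 0.052 ]
v1 [0.4773 0.2836 0.124 ]
v2 [0.5128 0.183  0.124 ]
bub [0.4919 0.2479 0.124 ]
ln [0.5017 0.2162 0.124 ]
b1 0.10624705783800056 39.38740476632451
b2 0.0919298159427918 -85.84974476645569
orgY dir 109.42121773547719
bub 0.015177531499050729 mid [0.49500633 0.23330513 0.124     ] bub wrt mid 0.014821260040041306
scene proj cup,pad [197.67817694 165.33930791] [377.85986492 192.0554259 ]
```

send_rows(
  increments=[
    [0.05, 0.027, 0, 0, 0, 8.4, -1],
    [0.05, 0.027, 0, 0, 0, 8.4, -1],
    [0.05, 0.027, 0, 0, 0, 8.4, -1],
    [0.05, 0.027, 0, 0, 0, 8.4, -1],
    [0.05, 0.027, 0, 0, 0, 8.4, -1],
  ],
  force=40,
)

```text
time: 0.82
tcp_pos: [0.4851, -0.3617, 0.2502]
ee_rot: [1.743, -2.613, -0.0]
force: [0.0, -1.7, -0.1]
grip_width: 0.997
finger_force: 0.0
```

send_rows(
  increments=[
    [0.048, 0.025, 0, 0, 0, 0, -1],
    [0, 0, -0.03, 0, 0, 0, -1],
    [0, 0, -0.03, 0, 0, 0, -1],
    [0, 0, 0, 0, 0, 0, -1],
  ],
)

```text
time: 1.32
tcp_pos: [0.5304, -0.337, 0.1875]
ee_rot: [1.736, -2.615, -0.008]
force: [-0.5, 0.1, 0.7]
grip_width: 1.0
finger_force: 0.0
```

Run:
```python
from h import *
s=sense(); print(s['tcp_pos'],R.from_rotvec(s['ee_rot']).as_matrix().round(3),s['force'])
c=cam('scene'); a=c['image']
cv2.imwrite('pics/c.png',cv2.resize(a[100:240,120:280],None,fx=4,fy=4,interpolation=cv2.INTER_CUBIC))
```

```text
[ 0.5303829  -0.33699608  0.18746172] [[-0.388 -0.921 -0.006]
 [-0.921  0.388  0.003]
 [-0.     0.006 -1.   ]] [-0.5344705   0.05676207  0.65519115]
```

View pics/c.png

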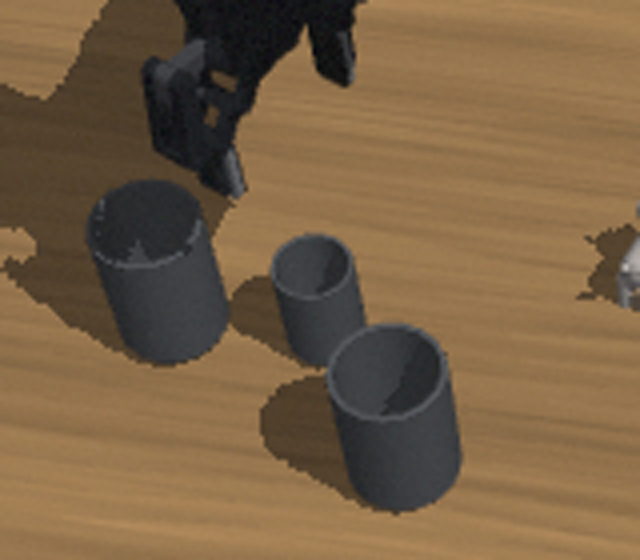

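The picture shows the small cup's rim centred at crop (313,267), scene pixel (198,166.5). That is within about 2 mm of the prediction, and the fingers are clear of the neighbouring cups.

send_rows(
  increments=[
    [0.001, 0, -0.04, 0, 0, 0, -1],
    [0, 0, -0.04, 0, 0, 0, -1],
    [0, 0, -0.04, 0, 0, 0, -1],
    [0, 0, -0.02, 0, 0, 0, -1],
    [0, 0, 0, 0, 0, 0, -1],
  ],
)

```text
time: 2.0
tcp_pos: [0.5325, -0.3382, 0.0503]
ee_rot: [1.736, -2.617, -0.001]
force: [0.9, -0.5, 0.3]
grip_width: 1.002
finger_force: 0.0
```

send_rows(
  increments=[
    [0, 0, 0, 0, 0, 0, 1],
    [0, 0, 0, 0, 0, 0, 1],
    [0, 0, 0, 0, 0, 0, 1],
    [0, 0, 0, 0, 0, 0, 1],
    [0, 0, 0, 0, 0, 0, 1],
  ],
)

```text
time: 2.62
tcp_pos: [0.5338, -0.3385, 0.0521]
ee_rot: [-1.737, 2.616, -0.005]
force: [-0.8, 0.4, 6.9]
grip_width: 0.555
finger_force: 40.6
```

send_rows(
  increments=[
    [0, 0, 0, 0, 0, 0, 1],
    [0, 0, 0, 0, 0, 0, 1],
  ],
)

```text
time: 2.88
tcp_pos: [0.5338, -0.3385, 0.0521]
ee_rot: [-1.737, 2.616, -0.005]
force: [-0.3, -0.4, 5.7]
grip_width: 0.554
finger_force: 40.6
```

send_rows(
  increments=[
    [0, 0, 0.02, 0, 0, 0, 1],
    [0, 0, 0.04, 0, 0, 0, 1],
    [0, 0, 0.045, 0, 0, 0, 1],
    [0, 0, 0.045, 0, 0, 0, 1],
    [-0.002, 0.03, 0, 0, 0, 0, 1],
  ],
  force=60,
)

```text
time: 3.5
tcp_pos: [0.5321, -0.3096, 0.2043]
ee_rot: [-1.732, 2.616, -0.01]
force: [-0.7, 0.4, -1.7]
grip_width: 0.55
finger_force: 61.8
```

send_rows(
  increments=[
    [-0.002, 0.05, 0, 0, 0, 0, 1],
    [-0.002, 0.055, 0, 0, 0, 0, 1],
    [-0.002, 0.055, 0, 0, 0, 0, 1],
    [-0.002, 0.055, 0, 0, 0, 0, 1],
    [0, 0.055, 0, 0, 0, 0, 1],
  ],
)

```text
time: 4.12
tcp_pos: [0.522, -0.0361, 0.2002]
ee_rot: [1.737, -2.618, -0.001]
force: [1.1, 0.7, -0.5]
grip_width: 0.549
finger_force: 61.8
```

send_rows(
  increments=[
    [0, 0.055, 0, 0, 0, 0, 1],
    [0, 0.035, 0, 0, 0, 0, 1],
    [0, 0.02, 0, 0, 0, 0, 1],
    [0, 0, -0.04, 0, 0, 0, 1],
    [0, 0, 0, 0, 0, 0, 1],
  ],
)

```text
time: 4.75
tcp_pos: [0.5204, 0.0713, 0.1575]
ee_rot: [1.733, -2.612, -0.003]
force: [-0.2, -0.3, -0.8]
grip_width: 0.548
finger_force: 62.0
```

Run:
```python
from h import *
s=sense(); print(s['tcp_pos'],R.from_rotvec(s['ee_rot']).as_matrix().round(3),s['force'],s['grip_width'])
t=np.array(s['tcp_pos']); 
c=cam('scene'); a=c['image']; k=5; o=(330,95)
for n,P in(('cup rim pred',t+[0,0,.020]),('cup bottom',t-[0,0,.052]),('pad',[.5226,.0733,.052])):print(n,((proj(c,P)-o)*k).round(1))
cv2.imwrite('pics/d.png',cv2.resize(a[95:215,330:490],None,fx=k,fy=k,interpolation=cv2.INTER_CUBIC))
```

```text
[0.52037798 0.07132457 0.1575058 ] [[-0.389 -0.921 -0.007]
 [-0.921  0.389 -0.002]
 [ 0.005  0.006 -1.   ]] [-0.16729578 -0.25495966 -0.77515054] 0.5482604495072788
cup rim pred [274.8 301.3]
cup bottom [251.2 408.1]
pad [239.2 485.3]
```

View pics/d.png

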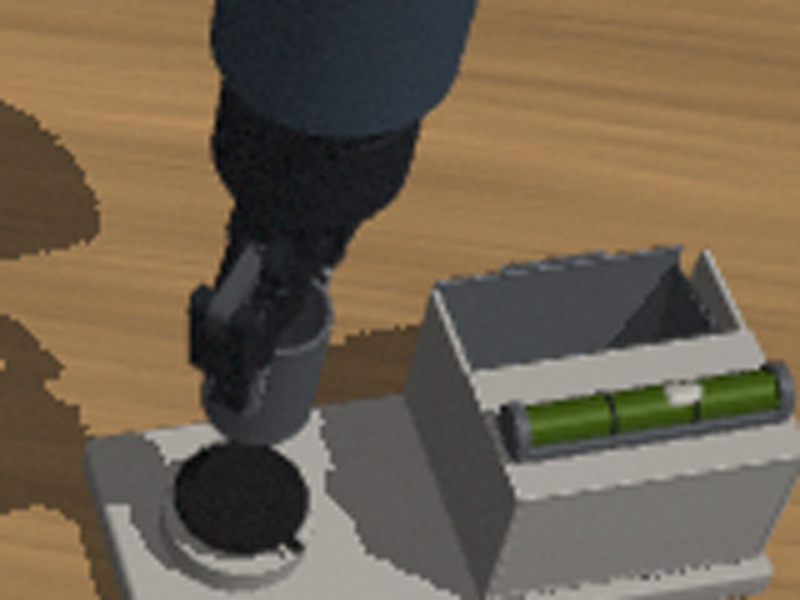

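The cup hangs over the pad. The pad's top face is centred at crop (241.5,497), about 10 crop px (2 px) lower than predicted. The bubble is on the right-hand black line, at about (683,392).

Run:
```python
from h import *
s=camera('scene'); c=cam('top','e.png')
print(ray(s,330+242/5-.4,95+497/5-.4,.052))
for n,cc,o in(('scene',s,(378,195)),('top',cc if 0 else c,(206,261))):
    g=cc['image'].max(2); m=(g<38).astype(np.uint8)
    m[:o[1]-18]=0;m[o[1]+18:]=0;m[:,:o[0]-20]=0;m[:,o[0]+20:]=0
    k,l,st,ce=cv2.connectedComponentsWithStats(cv2.morphologyEx(m,cv2.MORPH_OPEN,np.ones((3,3),np.uint8)))
    for i in range(1,k): print(n,st[i],ce[i],ray(cc,*ce[i],.052))
```

```text
[0.52786607 0.07409378 0.052     ]
scene [365 184  26  21 446] [377.45067265 193.9529148 ] [0.52794392 0.07287954 0.052     ]
top [186 243  22  30 372] [197.18817204 254.95967742] [0.53714578 0.09482399 0.052     ]
top [203 251  16  21 147] [212.15646259 262.42857143] [0.517526   0.05915585 0.052     ]
top [187 259   3   3   9] [188. 260.] [0.52618501 0.11684445 0.052     ]
```

send_rows(
  increments=[
    [0.004, 0.002, -0.02, 0, 0, 0, 1],
    [0, 0, -0.02, 0, 0, 0, 1],
    [0, 0, -0.008, 0, 0, 0, 1],
    [0, 0, 0, 0, 0, 0, 1],
  ],
)

```text
time: 5.4
tcp_pos: [0.5271, 0.0739, 0.113]
ee_rot: [-1.737, 2.617, -0.001]
force: [0.3, 0.5, -0.4]
grip_width: 0.549
finger_force: 62.0
```

send_rows(
  increments=[
    [0, 0, -0.004, 0, 0, 0, 1],
    [0, 0, -0.004, 0, 0, 0, 1],
    [0, 0, 0, 0, 0, 0, 1],
  ],
)

```text
time: 5.78
tcp_pos: [0.527, 0.0742, 0.1046]
ee_rot: [-1.737, 2.617, -0.0]
force: [-0.7, 0.3, 0.2]
grip_width: 0.549
finger_force: 62.2
```

send_rows(
  increments=[
    [0, 0, -0.003, 0, 0, 0, 1],
    [0, 0, -0.003, 0, 0, 0, 1],
    [0, 0, 0, 0, 0, 0, 1],
  ],
)

```text
time: 6.15
tcp_pos: [0.5271, 0.0742, 0.0987]
ee_rot: [-1.737, 2.617, -0.001]
force: [-1.4, 0.6, 4.8]
grip_width: 0.551
finger_force: 62.6
```

send_rows(
  increments=[
    [0, 0, -0.003, 0, 0, 0, 1],
    [0, 0, -0.002, 0, 0, 0, 1],
    [0, 0, 0, 0, 0, 0, 1],
  ],
)

```text
time: 6.52
tcp_pos: [0.5273, 0.0744, 0.0958]
ee_rot: [-1.737, 2.615, -0.002]
force: [-6.2, 1.3, 18.5]
grip_width: 0.547
finger_force: 63.9
```

send_rows(
  increments=[
    [0, 0, -0.002, 0, 0, 0, 1],
    [0, 0, 0, 0, 0, 0, 1],
  ],
)

```text
time: 6.78
tcp_pos: [0.5274, 0.0745, 0.0955]
ee_rot: [-1.737, 2.614, -0.003]
force: [-10.8, 1.9, 29.0]
grip_width: 0.547
finger_force: 65.1
```

send_rows(
  increments=[
    [0, 0, -0.002, 0, 0, 0, 1],
    [0, 0, 0, 0, 0, 0, 1],
  ],
)

```text
time: 7.02
tcp_pos: [0.5276, 0.0746, 0.0952]
ee_rot: [-1.737, 2.612, -0.003]
force: [-15.6, 2.5, 40.3]
grip_width: 0.552
finger_force: 66.3
```

send_rows(
  increments=[
    [0, 0, 0.003, 0, 0, 0, 1],
    [0, 0, 0, 0, 0, 0, 1],
    [0, 0, 0, 0, 0, -5, 1],
    [0, 0, 0, 0, 0, -5, 1],
    [0, 0, 0, 0, 0, 0, 1],
  ],
)

```text
time: 7.65
tcp_pos: [0.5274, 0.0741, 0.0957]
ee_rot: [-1.501, 2.756, -0.002]
force: [-9.1, -0.3, 23.7]
grip_width: 0.55
finger_force: 64.1
```

```bash
cat > bub.py <<'E'
from h import *
s=sense(); print(s['tcp_pos'],s['force'].round(1),R.from_rotvec(s['ee_rot']).as_matrix()[:,1:].round(4).tolist())
c=cam('scene'); a=c['image']; 
import sys; cv2.imwrite('pics/'+sys.argv[1],cv2.resize(a[155:210,365:495],None,fx=6,fy=6,interpolation=cv2.INTER_CUBIC))
# profile along vial, unrolled from the scene image between the vial ends
e=np.float32([[330+510/5,95+432/5],[330+783/5,95+384/5]])-.4
u=(e[1]-e[0])/np.linalg.norm(e[1]-e[0]); n=np.array([-u[1],u[0]])
L=np.linalg.norm(e[1]-e[0])
t=np.arange(0,L,.25); P=e[0]+t[:,None]*u
g=np.mean([cv2.remap(a,np.float32(P[:,:1]+w*n[0]),np.float32(P[:,1:]+w*n[1]),cv2.INTER_LINEAR)[:,0] for w in(-2,-1,0,1,2)],0)
red=g[:,0]; tot=g.sum(1)   # blue channel: high only in white bubble
inn=(t>5)&(t<L-5)
w=np.where(inn,np.clip(red-70,0,None),0); print('bubble px',(w*t).sum()/max(w.sum(),1),'n',(w>0).sum()/4)
d=np.where(inn,np.clip(150-tot,0,None),0)
print('dark at',[(t[i],int(tot[i])) for i in range(1,len(t)-1) if inn[i] and tot[i]<170 and tot[i]<=tot[i-1] and tot[i]<tot[i+1]])
E
python3 bub.py f1.png
```

```text
[0.52741067 0.07413562 0.09566027] [-9.1 -0.3 23.7] [[-0.8401, 0.0032], [0.5424, -0.0001], [-0.0027, -1.0]]
bubble px 33.678891644410534 n 6.75
dark at [(np.float64(21.0), 140), (np.float64(38.0), 146)]
```

View pics/f1.png

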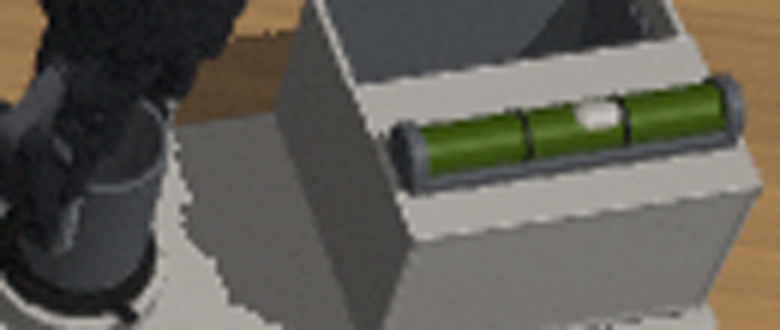

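The cup is square on the pad, and the bubble at crop (600,113) has moved inside the right-hand line at (624,120). The left-hand line is at (526,135). About 9 mm remains.

send_rows(
  increments=[
    [0, 0, 0, 0, 0, -5, 1],
    [0, 0, 0, 0, 0, -5, 1],
    [0, 0, 0, 0, 0, -5, 1],
    [0, 0, 0, 0, 0, 0, 1],
  ],
)

```text
time: 8.2
tcp_pos: [0.5274, 0.0736, 0.0957]
ee_rot: [-1.129, 2.929, -0.003]
force: [-8.3, -1.0, 23.6]
grip_width: 0.55
finger_force: 63.8
```

```bash
python3 bub.py f2.png
```

```text
[0.52738163 0.07360703 0.09565729] [-8.3 -1.  23.6] [[-0.6711, 0.0029], [0.7413, -0.001], [-0.0027, -1.0]]
bubble px 30.692300288739172 n 6.5
dark at [(np.float64(21.5), 132), (np.float64(37.75), 134)]
```

View pics/f2.png

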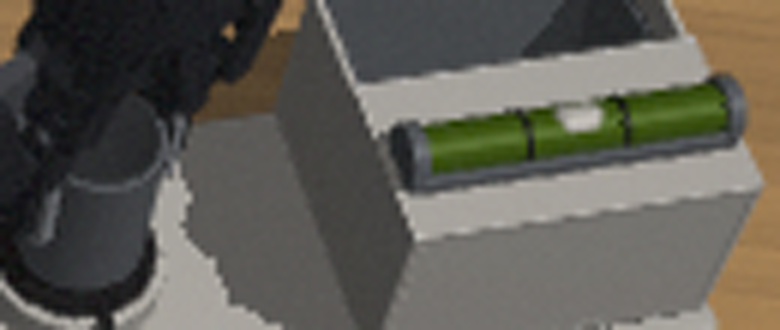

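The bubble is now at crop (580,117), against a midpoint between the lines of about (573,117). About 2.7 mm, or roughly 6°, remains.

send_rows(
  increments=[
    [0, 0, 0, 0, 0, -3, 1],
    [0, 0, 0, 0, 0, -2.5, 1],
    [0, 0, 0, 0, 0, 0, 1],
    [0, 0, 0, 0, 0, 0, 1],
  ],
)

```text
time: 8.75
tcp_pos: [0.5273, 0.0734, 0.0957]
ee_rot: [-0.989, 2.98, -0.003]
force: [-8.4, -1.3, 24.6]
grip_width: 0.549
finger_force: 63.9
```

```bash
cat > bub2.py <<'E'
from h import *
import sys
s=sense(); print(s['tcp_pos'],s['force'].round(1))
a=np.mean([camera('scene')['image'].astype(float) for _ in range(4)],0).astype(np.float32)
e=np.float32([[330+510/5,95+432/5],[330+783/5,95+384/5]])-.4
u=(e[1]-e[0])/np.linalg.norm(e[1]-e[0]); n=np.array([-u[1],u[0]])
t=np.arange(0,56,.1); W=np.arange(-5,5,.25)
X=np.float32(e[0][0]+t[None]*u[0]+W[:,None]*n[0]); Y=np.float32(e[0][1]+t[None]*u[1]+W[:,None]*n[1])
S=cv2.remap(a,X,Y,cv2.INTER_CUBIC)
cen=lambda w:(w*t).sum(-1)/w.sum(-1)
bl=np.clip(S[...,0]-80,0,None)*((t>15)&(t<45)); bl[(W<-3.5)|(W>2.5)]=0
wc=(bl.sum(1)*W).sum()/bl.sum(); tb=(bl.sum(0)*t).sum()/bl.sum()
G=S[...,1]; r=(W>-3.3)&(W<2.5)
m=[]
for t0 in(21,38):
    k=abs(t-t0)<2.5; d=np.clip(np.median(G[r],1)[:,None]*.85-G[r][:,k],0,None)
    c=(d*t[k]).sum(1)/np.maximum(d.sum(1),1e-6); p=np.polyfit(W[r],c,1); m.append(np.polyval(p,wc)); print('line',p)
sc=36/(m[1]-m[0]); print('bubble t,w',tb,wc,'lines',m,'offset mm',(tb-sum(m)/2)*sc)
cv2.imwrite('pics/'+sys.argv[1],cv2.resize(np.uint8(a[155:210,365:495].clip(0,255)),None,fx=6,fy=6,interpolation=cv2.INTER_CUBIC))
E
python3 bub2.py f3.png
python3 - <<'E'
from h import *
c=cam('top'); a=c['image']; cv2.imwrite('pics/top3.png',np.vstack([cv2.resize(a[250:300,90:170],None,fx=6,fy=6,interpolation=cv2.INTER_CUBIC),cv2.resize(cv2.imread('pics/f3.png'),(480,203))]))
E
```

```text
[0.52733746 0.07341953 0.0956521 ] [-8.4 -1.3 24.6]
line [ 0.0277697  21.53287026]
line [1.29858659e-02 3.77956251e+01]
bubble t,w 29.415586699113348 -1.4928236673382869 lines [np.float64(21.49141499640623), np.float64(37.776239539190236)] offset mm -0.48245287826187827
```

View pics/top3.png

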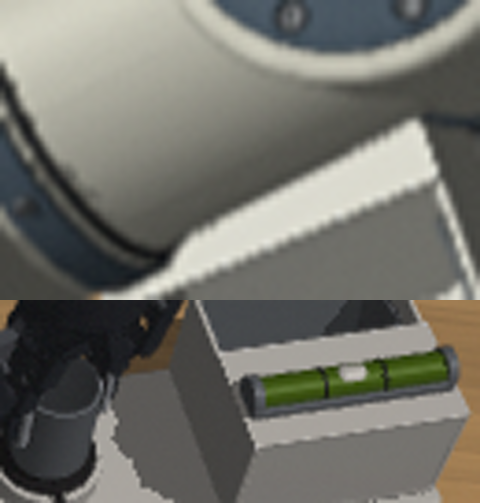

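The bubble sits between the two lines, at (353,373) in the lower half of the picture against lines at about (323,…) and (386,…). Measured offset is about -0.5 mm. The cup is upright, pressing with 24 N (the spring needs 9 N), and clear of the organiser, so I'm handing it in.

```bash
python3 -c "
from rig import *
print(sign_off())"
```

```text
the job is handed in; nothing more can be done
None
```

I handed the job in at about 9 s: the grey cup is still gripped upright and pressing the pad fully down with about 24 N, and the bubble measures within about 0.5 mm of centre; the sign-off returned no verdict.

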